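# Show the filter plate of the fume extractor

### The arm

A 7-joint arm with a two-finger parallel gripper is mounted at the origin on a cart in front of the work surface, level with it; the furniture and walls round the work are solid. World frame = base frame: x ahead of the robot, y to its left, z up, the work surface at z = 0. Lengths are in m, angles in rad, forces in N, time in s.
With the tool pointing down it reaches from about 0.425 to 0.875 m from the base axis. Payload 9.9 kg.
Tool frame: the origin (TCP) lies at the very end of the fingers, on their centre line; the grasp point (between the pads) lies 19 mm behind it (ctrl.grasp_offset is the z of the grasp point in the tool frame, in m); z points along the fingers, y is the line along which they close (so a half turn about z gives the same grasp; the last joint's range is limited). The gripper opens to 85 mm and grips with 20 to 120 N. Pads are 22 mm wide; open, the fingers measure 114 mm over their backs; the gripper's body (76 mm by 85 mm) begins 54 mm behind the grasp point. The pads swing forward as they close: fully open they stand 13 mm farther back than shut.
Start: joints at [1.108, 0.576, 0.025, 1.437, -0.015, 1.129, -0.057], TCP at [0.25, -0.627, 0.231] pointing down, gripper open.
Joint ranges: [-2.76, 2.76], [-0.34, 2.15], [-1.52, 1.57], [0.19, 2.46], [-1.09, 4.23], [0.17, 1.99], [-2.82, 2.82]. Speed limits (rad/s): [2.22, 2.22, 3.01, 3.01, 3.14, 3.14, 3.14].

### API

Orientations are given as a rotation vector (axis times angle).
In Python, from cell import ctrl, vision gives the robot as it stands.
- The arm moves only by the tool move_arm, never from a script. Its argument "series" is one flat list of numbers, 6 for each row, row after row: the shift along the world's x, y, z in mm, then the turn, a rotation vector about the world's x, y, z in degrees. In form: [tx, ty, tz, ax, ay, az, tx, ty, tz, ax, ay, az, ...]. A call has 1 to 12 rows; each row is the pose to reach, as a shift and turn from the pose commanded when the call began; what a row does not reach only later rows make up. A row lasts 1/10 s, in which the tool goes at most 50 mm and 8.59 degrees, less where a joint would pass 70% of its speed; a pose out of reach is approached as far as the arm can. A call with a gripper value outside its range is refused whole. "hand" is the opening, from 0 (shut) to 1 (fully open), set as the call begins (left out, the last holds). The fingers move at their own pace and stop on an object; the grip force is fixed at half the most. Time passes only in rows, so rows that repeat a pose let the fingers close. It gives the time, the measured TCP pose, the force, the opening and the grip force at its end, in the units of the state.
- ctrl.observe(): the state, without advancing time (a new reading comes with each control period).
- vision.camera(name): name is "side" or "top"; returns the picture (420x560x3 uint8, red, green, blue); there is no depth.
- vision.camera_model(name): a dict with "mtx" (3x3 intrinsics, pixels), "dist_coeffs" ([k1, k2, p1, p2, k3] as OpenCV has them; the pictures are not rectified), "xyz" and "rotation" of the camera in the world. Camera axes: x right, y down, z forward; pixel columns grow to the right and rows downward; lengths in m; the calibration is good to about 2 mm. A picture is of the moment at which its call begins. camera_model takes no time and is no camera call.
- ctrl.close_job(): hands the job in; it is judged then, once.
The state is a dict: "clock": time; "joint_pos": joint angles; "joint_velocities": joint speeds; "joint_efforts": joint torques, N m; "tcp_pos": TCP position; "tool_rot": TCP orientation; "contact_force": force on the tool from outside, world axes, zero at the start; "torque": the same for the moment, N m; "finger_gap": opening from 0.0 (shut) to 1.0 (fully open); "grasp_force": force on a finger pad.
Only numpy, scipy, OpenCV 4.12 (cv2) and the standard library are available. Lean on these libraries where they do the work, as an engineer would, in place of code of your own. Each camera call takes 0.05 s, during which the arm holds its last target. There are 200 camera calls.

### The job

The grey filter unit on the right of the bench has a magnifier on a swing arm over its cover. Swing the arm clear, toward you and right round to the unit's left until it points away from the unit; then lift the cover flap by its tab until it stands upright by itself, and draw the filter plate straight up out of its slot. Finish holding the plate still in the air, upright, a hand's breadth above the middle of the shallow open tray on the left of the bench and lengthwise along the tray; do not put it down or let it go, leave arm and flap open, and do not shift the tray or the other things on the bench.

Things in the scene. Friction and masses are not known exactly. Their poses are not given: they have to be found in the camera images.
- filter_unit: Fixed grey sheet-metal case, 140 (its x) x 130 (its y) x 105 mm high, open on top under the flap, walls 5 mm. Origin: centre of its underside on the bench. Its -x side (louvred front, with the flap's tab) faces the robot more or less, +y is its left as the robot sees it, z up. The plate's slot is centred at x = -15 mm, y = 0; its guides stand up to 64 mm above the bench, so the space round the ear of the plate is free (more than 45 mm on both sides in y).
- magnifier_arm (a joint): Angle (rad) of the magnifier arm about its upright pivot. 0: the arm points along the unit's -y, straight over the flap; it grows clockwise seen from above: at 1.57 the arm points along the unit's -x (toward the robot), at 3.14 it would point along +y (away from the unit). Stop at 2.7; clear of the work above 2.0. Starts between 0 and 0.4. Light friction (about 1 N at the pin); stays where it is left.
- swing_pivot (a point): Point on the upright pivot axis of the magnifier arm, 128 mm above the bench, beside the unit's left side.
- swing_pin (a point): Upright black round pin, 12 mm in diameter, at the free end of the magnifier arm, 122 mm from the pivot axis; it stands from 144 to 185 mm above the bench, this point 170 mm above the bench (15 mm below the pin's top). Between pivot and pin lies a lens in a black ring 77 mm across, 133 to 143 mm above the bench.
- flap (a joint): Opening angle (rad) of the cover flap: 0 shut, 1.57 upright, stop at 1.9. The hinge runs along the unit's y at its back (+x) upper edge; the stiff hinge lets the flap stay at any angle (about 2 N at the tab to lift it). The flap and the arm must not cross: the arm is to be clear before the flap is lifted.
- flap_hinge (a point): Middle of the flap's hinge axis, 105 mm above the bench; the axis runs along the unit's y.
- flap_tab (a point): Grip point of the flap's black tab, 170 mm from the hinge axis. The tab sticks out of the middle of the flap's free edge in the plane of the flap: 22 mm wide (along the unit's y), 10 mm thick, standing out 38 mm beyond the flap's edge; this point is 25 mm beyond that edge and 13 mm short of the tab's end. With the flap shut it is 110 mm above the bench with free air below. The flap is 146 mm long, 132 mm wide, 7 mm thick.
- filter_center (a point): Centre, half-way up, of the loose filter plate: aluminium frame with grey mesh, 82 mm long (its x) x 8 thick (its y) x 66 high, black grip ear on top 28 (x) x 10 (y) x 24 high; 90 mm high in all, z up, about 90 g. It starts in the slot under the shut flap, its x along the unit's, lower edge 9 mm above the bench; rise 55 mm to leave the slot (2 mm play each side), 100 mm to clear the case.
- filter_ear (a point): Middle of the grip ear of the filter plate, 33 mm above the plate's centre and 12 mm below the ear's top; the ear is gripped across its 10 mm thickness (the plate's y).
- tray_center (a point): Centre of the loose open blue tray, 120 (its x) x 200 (its y, the long side) x 32 mm high, standing on the bench; this point is 16 mm above the bench.
- bottle_small: Bystander: small white bottle with a dark cap, upright, 23 mm across, 61 mm high. Origin under its centre.
- spool: Bystander: small solder spool, 55 mm across, 40 mm high. Origin under its centre.
- motor_a: Bystander: small grey motor lying on its side, 79 x 38 x 38 mm. Origin under its centre.
- motor_b: Bystander: another such motor, 79 x 38 x 38 mm. Origin under its centre.

How it is judged:
On the way, in this order (a step that is already met when the one before it is completed fails the run):
1. the magnifier arm is swung clear (value of joint magnifier_arm above 2 rad), for 0.2 s.
2. the flap is lifted upright (value of joint flap above 1.3 rad and value of joint magnifier_arm above 1.9 rad), for 0.2 s.
3. the filter plate is drawn out above the case (height (world z) of filter_center above 0.145 m and contact force between filter_plate and the fingers above 1 N), for 0.1 s.
At the end, for the whole second after the job is handed in: Plate held still in the fingers: centre within 40 mm of the tray's centre from above and 0.10 to 0.25 m above the bench, upright within 0.25 rad, long side along the tray's within 0.26 rad, not touching the tray; flap open over 1.25 rad, arm beyond 1.9 rad (horizontal distance between filter_center and tray_center below 0.04 m and height (world z) of filter_center between 0.1 and 0.25 m and angle between filter_center's own z axis and vertical below 0.25 rad and angle between the x axis of filter_center and the y axis of tray_center, either way round below 0.26 rad and contact force between filter_plate and the fingers above 1 N and contact force between filter_plate and tray below 0.05 N and linear speed of filter_plate below 0.03 m/s and value of joint flap above 1.25 rad and value of joint magnifier_arm above 1.9 rad); the arm keeps its last pose, push and grip.
It fails at once if the flap is lifted while the arm is still in its way (value of joint flap above 0.2 rad and value of joint magnifier_arm below 1.7 rad).
It fails at once if the tray is shifted by more than 30 mm (distance of tray_center from where it was at the start of the episode above 0.03 m).
It fails at once if a bystander is shifted by more than 30 mm (distance of any of bottle_small, spool, motor_a, motor_b from where it was at the start of the episode above 0.03 m).
It also fails if it takes over 72 s, if anything falls off the work surface, if the arm or the gripper's body presses on something with over 40 N, if the wrist force passes 120 N, or if a joint passes its speed limit or range.

## Working session

There is one attempt and no reset: what is moved stays moved. The work goes in short steps, Python scripts to look and compute and a tool call to move; the robot and the scene stay as the last step left them, time stands still between calls to the robot, and variables do not carry over. Pictures are saved under pics/ and viewed, at most 10 in all, crops included, and the job is handed in when it is done.

Besides the shell and the picture viewer there is one more tool, called after "Call:" by a JSON object that holds its "method" and its "body". move_arm: Moves the arm, as the interface text tells. Its arguments: {"type":"object","properties":{"series":{"type":"array","items":{"type":"number"}},"hand":{"type":"number"}},"required":["series"]}

```bash
mkdir -p pics; ls; python3 - <<'E'
from cell import ctrl, vision
import cv2
print({k:v for k,v in ctrl.observe().items()}, ctrl.grasp_offset)
for n in ("side","top"):
    im=vision.camera(n); cv2.imwrite(f"pics/{n}0.png",im[:,:,::-1]); print(n,vision.camera_model(n))
E
```

```text
pics
{'clock': 0.0, 'joint_pos': array([ 1.10819156,  0.57653982,  0.02484066,  1.43791749, -0.01499208,
        1.12900276, -0.05646389]), 'joint_velocities': array([ 0.00107336,  0.00042092,  0.00085966,  0.00045181,  0.00124061,
       -0.00134128, -0.00022507]), 'joint_efforts': array([-1.28025590e-06, -7.65736270e+01,  2.25026898e+00, -2.85960710e+01,
        1.52717752e-02,  1.27923550e-02, -1.22691915e-05]), 'tcp_pos': array([ 0.24945612, -0.62671846,  0.23043406]), 'tool_rot': array([-3.08378530e+00, -5.91284265e-01,  6.41008644e-04]), 'contact_force': array([-0.34688371, -0.06900473, -0.08582872]), 'torque': array([0.00077029, 0.01918504, 0.00240084]), 'grasp_force': 0.0, 'finger_gap': 1.001922627850228} -0.0187
side {'mtx': array([[462.15993297,   0.        , 278.03392772],
       [  0.        , 462.15993297, 212.99857066],
       [  0.        ,   0.        ,   1.        ]]), 'dist_coeffs': array([0.00573177, 0.        , 0.        , 0.        , 0.        ]), 'xyz': array([0.32503675, 1.18250056, 1.19231037]), 'rotation': array([-0.14256702,  2.81654584, -1.23342476])}
top {'mtx': array([[386.46219159,   0.        , 276.79416412],
       [  0.        , 386.46219159, 206.84693865],
       [  0.        ,   0.        ,   1.        ]]), 'dist_coeffs': array([-0.04403765,  0.        ,  0.        ,  0.        ,  0.        ]), 'xyz': array([0.34112706, 0.02681795, 1.17372144]), 'rotation': array([-2.16556529,  2.1618861 , -0.14490347])}
```

View pics/top0.png

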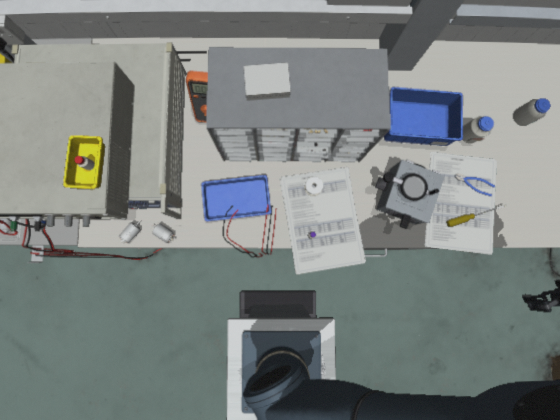

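View pics/side0.png

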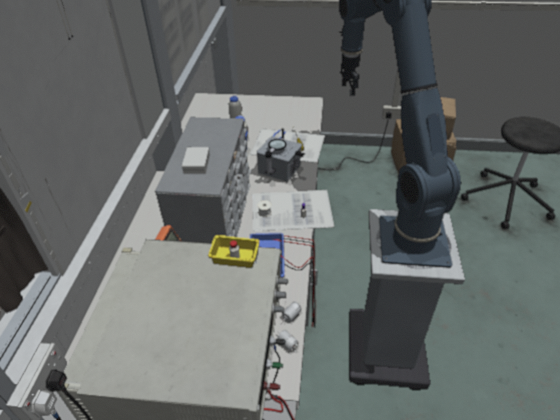

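The top view shows the tray at about (236,198), the spool at (314,186), the bottle at (312,234), the motors at (130,231) and (162,232), and the unit at about (410,192). The unit has its lens ring at (413,187). The side view shows the unit at (280,150). I'll enlarge the unit next.

```bash
python3 - <<'E'
import cv2,numpy as np
a=cv2.imread("pics/top0.png")[150:235,368:453]; b=cv2.imread("pics/side0.png")[118:188,245:315]
f=lambda i,s:cv2.resize(i,(s,s),interpolation=cv2.INTER_CUBIC)
cv2.imwrite("pics/crop0.png",np.hstack([f(a,400),f(b,400)]))
E
cat > h.py <<'E'
import cv2,numpy as np
from cell import ctrl,vision
from scipy.spatial.transform import Rotation as R
def rot(m): 
    r=np.asarray(m['rotation']); return R.from_rotvec(r).as_matrix() if r.size==3 else r
def ray(n,px):
    m=vision.camera_model(n); u=cv2.undistortPoints(np.array([[px]],float),m['mtx'],m['dist_coeffs'])[0,0]
    d=rot(m)@np.array([u[0],u[1],1]); return np.array(m['xyz']),d/np.linalg.norm(d)
def plane(n,px,z):
    o,d=ray(n,px); return o+d*(z-o[2])/d[2]
def tri(p,q):
    o1,d1=ray('top',p);o2,d2=ray('side',q)
    s=np.linalg.lstsq(np.c_[d1,-d2],o2-o1,rcond=None)[0]
    a,b=o1+s[0]*d1,o2+s[1]*d2; return (a+b)/2,np.linalg.norm(a-b)
def pix(n,P):
    m=vision.camera_model(n);Rm=rot(m).T
    return cv2.projectPoints(np.array(P,float).reshape(-1,3),cv2.Rodrigues(Rm)[0],-Rm@np.array(m['xyz']),m['mtx'],m['dist_coeffs'])[0][:,0]
E
python3 -c "
from h import *
print(plane('top',(236,198),.03),plane('top',(314,186),.04),plane('top',(312,234),.06),plane('top',(410,192),.11),ray('side',(280,150)))"
```

```text
[0.50794253 0.13556547 0.03      ] [ 0.54324475 -0.09709101  0.04      ] [ 0.39927785 -0.08762458  0.06      ] [ 0.51476199 -0.36014119  0.11      ] (array([0.32503675, 1.18250056, 1.19231037]), array([ 0.09809706, -0.81456763, -0.57171369]))
```

View pics/crop0.png

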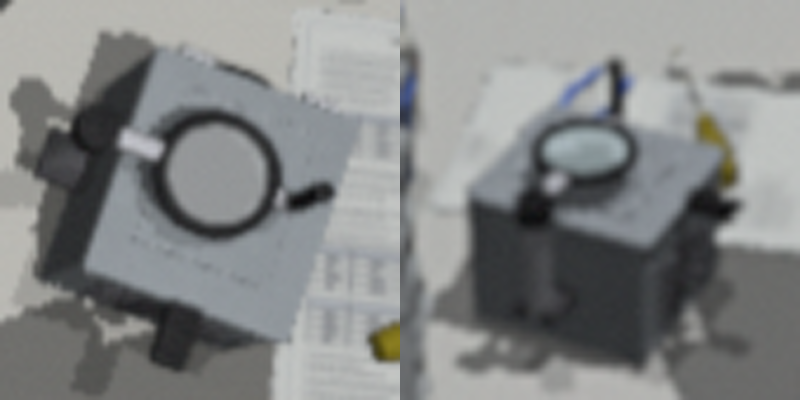

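The crop shows the flap corners at (157,48), (362,118), (285,340) and (87,268). The tab end is near (172,362), the lens centre at (218,173), the pivot knob near (97,128) and the pin from (285,203) to (326,188). In the side half, the pin top is at (615,65) and the pivot knob at (534,205).

```bash
python3 - <<'E'
from h import *
T=lambda x,y:(367.9+x/4.706-.4+.5-.5+.1,149.6+y/4.706)
S=lambda x,y:(244.6+(x-400)*.175,117.6+y*.175)
C=[plane('top',T(*p),.1135) for p in [(157,48),(362,118),(285,340),(87,268)]]
C=np.array(C);print(C.round(4))
print('edges',[np.linalg.norm(C[i]-C[(i+1)%4]).round(4) for i in range(4)])
ux=(C[0]-C[3]+C[1]-C[2])[:2];uy=(C[0]-C[1]+C[3]-C[2])[:2]
yx=np.arctan2(ux[1],ux[0]);yy=np.arctan2(-uy[0],uy[1]);print('yaw',yx,yy)
c=C.mean(0);print('center',c)
print('tab end',plane('top',T(172,362),.11),'tab mid', plane('top',T(177,340),.11))
print('lens',plane('top',T(218,173),.143),plane('side',S(585,150),.143))
print('pin top',plane('top',T(326,188),.185),plane('side',S(615,65),.185),tri(T(326,188),S(615,65)))
print('pin base',plane('top',T(288,202),.144))
print('pivot',plane('top',T(97,128),.145),plane('side',S(534,200),.145))
# tray
im=cv2.imread('pics/top0.png');hsv=cv2.cvtColor(im,cv2.COLOR_BGR2HSV)
m=cv2.inRange(hsv,(105,110,40),(130,255,255));m[:,:190]=0;m[:,285:]=0;m[:165]=0;m[235:]=0
m=cv2.morphologyEx(m,cv2.MORPH_OPEN,np.ones((3,3)))
k=max(cv2.findContours(m,0,2)[0],key=cv2.contourArea);r=cv2.minAreaRect(k);print(r)
b=np.array([plane('top',p,.032) for p in cv2.boxPoints(r)]);print(b.round(4),b.mean(0),[np.linalg.norm(b[i]-b[i-1]).round(3) for i in range(4)])
E
```

```text
[[ 0.6064 -0.3369  0.1135]
 [ 0.5643 -0.4604  0.1135]
 [ 0.4303 -0.4067  0.1135]
 [ 0.4729 -0.2896  0.1135]]
edges [np.float64(0.1305), np.float64(0.1444), np.float64(0.1246), np.float64(0.1417)]
yaw -0.3609708625867087 -0.33875114532982475
center [ 0.5184925 -0.373435   0.1135   ]
tab end [ 0.41751407 -0.33962617  0.11      ] tab mid [ 0.43055301 -0.34312367  0.11      ]
lens [ 0.52501875 -0.35968785  0.143     ] [ 0.52172381 -0.35397441  0.143     ]
pin top [ 0.50933618 -0.40482876  0.185     ] [ 0.50460647 -0.39857085  0.185     ] (array([ 0.50782266, -0.40680872,  0.1801217 ]), np.float64(0.004620657628769626))
pin base [ 0.50798118 -0.39981808  0.144     ]
pivot [ 0.55080354 -0.2889446   0.145     ] [ 0.54936829 -0.28846928  0.145     ]
((235.5362091064453, 197.5186004638672), (38.72801971435547, 65.53277587890625), 83.51692199707031)
[[0.556  0.2417 0.032 ]
 [0.5791 0.0465 0.032 ]
 [0.4627 0.033  0.032 ]
 [0.4402 0.2258 0.032 ]] [0.50948739 0.13674273 0.032     ] [np.float64(0.117), np.float64(0.197), np.float64(0.117), np.float64(0.194)]
```

The measurements agree with the given sizes:
- **Pivot to pin:** the distance is 0.1215 m.
- **Flap:** the edges measure about 143 x 128 mm.
- **Unit yaw:** about -0.35 rad.
- **Arm angle:** about 0.02 rad.

I'll move above the pin and check before going down.

Call:
{"method": "move_arm", "body": {"series": [120,100,10,0,0,-11,258,224,10,0,0,-22,258,224,10,0,0,-22,258,224,10,0,0,-22,258,224,10,0,0,-22,258,224,10,0,0,-22,258,224,10,0,0,-22,258,224,10,0,0,-22,258,224,10,0,0,-22,258,224,10,0,0,-22,258,224,10,0,0,-22,258,224,10,0,0,-22], "hand": 1}}

```text
clock: 1.3
tcp_pos: [0.5066, -0.4042, 0.2413]
tool_rot: [3.141, -0.011, -0.001]
contact_force: [0.6, -0.3, -0.0]
finger_gap: 1.002
grasp_force: 0.0
```

```bash
python3 - <<'E'
from h import *
f=lambda i,s:cv2.resize(i,(s,s),interpolation=cv2.INTER_CUBIC)
a=vision.camera('top')[:,:,::-1];b=vision.camera('side')[:,:,::-1]
cv2.imwrite("pics/c1.png",np.hstack([f(a[150:250,360:460],400),f(b[90:190,220:320],400)]))
o=ctrl.observe();print(o['clock'],o['tcp_pos'],o['tool_rot'],o['joint_pos'])
E
```

```text
1.4 [ 0.5069888  -0.40385865  0.2413513 ] [ 3.14147310e+00 -1.03302323e-02 -5.87066758e-05] [ 0.53636971  0.52920209  0.10614298  1.50225521 -0.05953527  1.11326484
 -0.92296968]
```

View pics/c1.png

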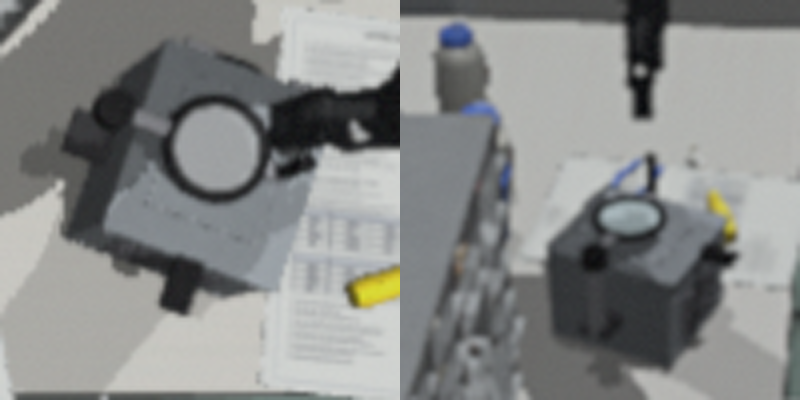

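The gripper is above the pin; in the side half the fingertips are at (640,115) and the pin top at (652,160). I'll lower it and close on the pin.

Call:
{"method": "move_arm", "body": {"series": [1,1,-30,0,0,0,1,1,-60,0,0,0,1,1,-80,0,0,0,1,1,-88,0,0,0,1,1,-88,0,0,0,1,1,-88,0,0,0]}}

```text
clock: 2.0
tcp_pos: [0.509, -0.4027, 0.1543]
tool_rot: [3.141, -0.009, 0.002]
contact_force: [-0.6, -0.0, 0.0]
finger_gap: 1.005
grasp_force: 0.0
```

Call:
{"method": "move_arm", "body": {"series": [0,0,0,0,0,0,0,0,0,0,0,0,0,0,0,0,0,0,0,0,0,0,0,0,0,0,0,0,0,0,0,0,0,0,0,0,0,0,0,0,0,0,0,0,0,0,0,0], "hand": 0}}

```text
clock: 2.8
tcp_pos: [0.5079, -0.4045, 0.1538]
tool_rot: [3.138, -0.011, 0.0]
contact_force: [-2.4, -6.0, 1.6]
finger_gap: 0.119
grasp_force: 58.4
```

```bash
python3 - <<'E'
import numpy as np
a=-1.922;r=122
for k in range(3):
  d0=.84*k
  print([[round(float(v)) for v in r*np.array([np.cos(a-d)-np.cos(a-d0),np.sin(a-d)-np.sin(a-d0)])] for d in d0+np.linspace(.084,.84,10)])
E
```

```text
[[-9, 4], [-19, 9], [-27, 14], [-35, 20], [-43, 27], [-50, 35], [-56, 43], [-62, 51], [-67, 60], [-71, 69]]
[[-3, 10], [-6, 20], [-8, 30], [-9, 40], [-9, 50], [-8, 60], [-6, 70], [-4, 80], [0, 90], [4, 99]]
[[5, 9], [11, 18], [17, 26], [24, 33], [32, 40], [40, 46], [48, 52], [58, 56], [67, 60], [77, 63]]
```

Call:
{"method": "move_arm", "body": {"series": [-9,4,0,0,0,0,-19,9,0,0,0,0,-27,14,0,0,0,0,-35,20,0,0,0,0,-43,27,0,0,0,0,-50,35,0,0,0,0,-56,43,0,0,0,0,-62,51,0,0,0,0,-67,60,0,0,0,0,-71,69,0,0,0,0,-71,69,0,0,0,0]}}

```text
clock: 3.9
tcp_pos: [0.4339, -0.3342, 0.1536]
tool_rot: [3.141, -0.012, -0.007]
contact_force: [-11.7, -3.6, 6.0]
finger_gap: 0.121
grasp_force: 60.0
```

Call:
{"method": "move_arm", "body": {"series": [-3,10,0,0,0,0,-6,20,0,0,0,0,-8,30,0,0,0,0,-9,40,0,0,0,0,-9,50,0,0,0,0,-8,60,0,0,0,0,-6,70,0,0,0,0,-4,80,0,0,0,0,0,90,0,0,0,0,4,99,0,0,0,0,4,99,0,0,0,0]}}

```text
clock: 5.0
tcp_pos: [0.4426, -0.2331, 0.1535]
tool_rot: [-3.142, 0.006, -0.001]
contact_force: [-1.3, -2.5, 3.0]
finger_gap: 0.118
grasp_force: 60.0
```

Call:
{"method": "move_arm", "body": {"series": [5,9,0,0,0,0,11,18,0,0,0,0,17,26,0,0,0,0,24,33,0,0,0,0,32,40,0,0,0,0,40,46,0,0,0,0,48,52,0,0,0,0,58,56,0,0,0,0,64,59,0,0,0,0,70,61,0,0,0,0,70,61,0,0,0,0,70,61,0,0,0,0]}}

```text
clock: 6.2
tcp_pos: [0.5132, -0.1737, 0.1535]
tool_rot: [3.14, -0.007, 0.004]
contact_force: [3.7, -5.8, 1.0]
finger_gap: 0.122
grasp_force: 60.1
```

Call:
{"method": "move_arm", "body": {"series": [0,0,0,0,0,0,0,0,0,0,0,0,0,0,0,0,0,0,0,0,0,0,0,0,0,0,0,0,0,0,0,0,0,0,0,0,0,0,0,0,0,0], "hand": 0.8}}

```text
clock: 6.9
tcp_pos: [0.5116, -0.1731, 0.1533]
tool_rot: [-3.142, 0.008, 0.0]
contact_force: [-0.0, -0.0, 0.2]
finger_gap: 0.804
grasp_force: 0.0
```

Call:
{"method": "move_arm", "body": {"series": [0,0,30,0,0,0,0,0,70,0,0,0,0,0,100,0,0,0,-60,-60,100,0,0,-10,-80,-130,100,0,0,-20,-80,-130,100,0,0,-20,-80,-130,100,0,0,-20,-80,-130,100,0,0,-20]}}

```text
clock: 7.7
tcp_pos: [0.4307, -0.3045, 0.2534]
tool_rot: [3.091, -0.558, 0.0]
contact_force: [0.3, -0.0, -0.8]
finger_gap: 0.799
grasp_force: 0.0
```

```bash
python3 - <<'E'
from h import *
f=lambda i,s:cv2.resize(i,(s,s),interpolation=cv2.INTER_CUBIC)
a=vision.camera('top')[:,:,::-1];b=vision.camera('side')[:,:,::-1]
cv2.imwrite("pics/top2.png",a);cv2.imwrite("pics/side2.png",b)
cv2.imwrite("pics/c2.png",np.hstack([f(a[150:250,350:450],400),f(b[110:210,220:320],400)]))
o=ctrl.observe();print(o['clock'],o['tcp_pos'],o['tool_rot'],o['joint_pos'])
E
```

```text
7.8 [ 0.43229339 -0.30198087  0.25314028] [-3.09197268e+00  5.50823208e-01 -1.48958913e-05] [ 0.35878477  0.34258946  0.22555979  1.79829889 -0.08981442  1.01091514
 -1.303931  ]
```

View pics/c2.png

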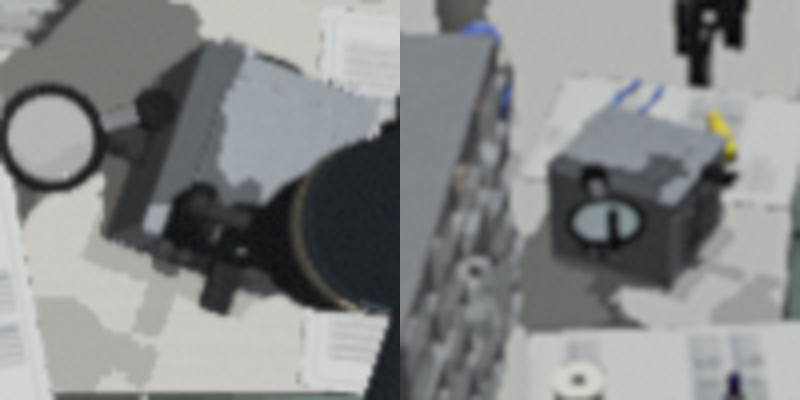

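The arm now lies left of the unit, with its lens at crop (52,138). The tab is unobstructed at crop (220,285), so I'll lower onto it.

```bash
python3 - <<'E'
from h import *
print(plane('side',(304.1,154.1),.11),tri((404.5,226.5),(304.1,154.1)),pix('top',[.4267,-.342,.115]),pix('side',[.4267,-.342,.115]))
print('lens',plane('top',(350+13,150+34.5),.143), plane('side',(220+51,110+55.5),.143))
E
```

```text
[ 0.41143163 -0.33900326  0.11      ] (array([ 0.41459825, -0.3409878 ,  0.10878351]), np.float64(0.006120064939939592)) [[405.47779945 223.08370922]] [[300.36510423 152.45927204]]
lens [ 0.52953383 -0.21950941  0.143     ] [ 0.52812126 -0.20899733  0.143     ]
```

Call:
{"method": "move_arm", "body": {"series": [-5,-39,-40,0,0,0,-5,-39,-80,0,0,0,-5,-39,-120,0,0,0,-5,-39,-150,0,0,0,-5,-39,-162,0,0,0,-5,-39,-162,0,0,0,-5,-39,-162,0,0,0]}}

```text
clock: 8.5
tcp_pos: [0.4277, -0.342, 0.0924]
tool_rot: [3.093, -0.552, 0.002]
contact_force: [0.6, 0.1, -0.2]
finger_gap: 0.802
grasp_force: 0.0
```

```bash
python3 - <<'E'
from h import *
f=lambda i,s:cv2.resize(i,(s,s),interpolation=cv2.INTER_CUBIC)
a=vision.camera('top')[:,:,::-1];b=vision.camera('side')[:,:,::-1]
cv2.imwrite("pics/c3.png",np.hstack([f(a[170:250,370:450],400),f(b[110:190,250:330],400)]))
E
```

```text
(no output)
```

View pics/c3.png

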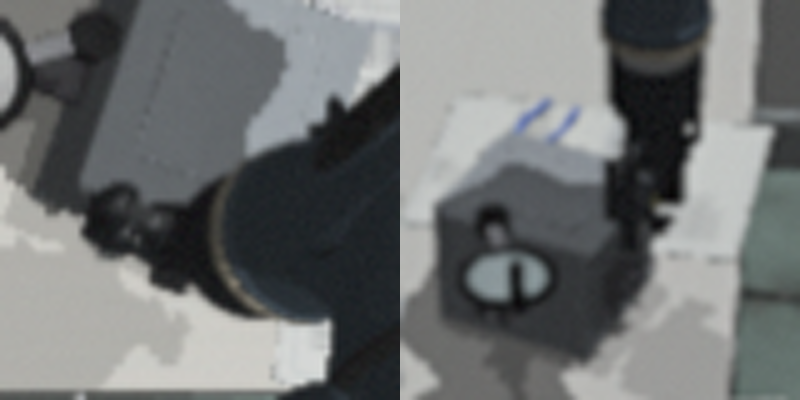

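In the side half the fingers stand over the tab, with its end just showing right of them at (660,210). I'll close on it.

Call:
{"method": "move_arm", "body": {"series": [0,0,0,0,0,0,0,0,0,0,0,0,0,0,0,0,0,0,0,0,0,0,0,0,0,0,0,0,0,0,0,0,0,0,0,0,0,0,0,0,0,0], "hand": 0}}

```text
clock: 9.3
tcp_pos: [0.4273, -0.341, 0.0919]
tool_rot: [-3.091, 0.553, -0.001]
contact_force: [0.3, 5.9, 9.0]
finger_gap: 0.243
grasp_force: 58.3
```

```bash
python3 - <<'E'
import numpy as np
# arc about hinge, r=170, start slightly above hinge plane
u=np.array([.939,-.343]);r=170;b0=np.arctan2(5,170)
N=30;d=np.linspace(0,1.52,N+1)[1:]
P=[np.r_[u*r*(np.cos(b0)-np.cos(b0+x)),r*(np.sin(b0+x)-np.sin(b0))] for x in d]
for k in range(3):
  o=P[k*10-1] if k else np.zeros(3)
  print([x for p in P[k*10:k*10+10] for x in [*map(int,np.round(p-o)),0,0,0]])
E
```

```text
[0, 0, 9, 0, 0, 0, 1, 0, 17, 0, 0, 0, 3, -1, 26, 0, 0, 0, 4, -2, 34, 0, 0, 0, 6, -2, 42, 0, 0, 0, 9, -3, 51, 0, 0, 0, 12, -4, 59, 0, 0, 0, 15, -5, 67, 0, 0, 0, 18, -7, 74, 0, 0, 0, 22, -8, 82, 0, 0, 0]
[4, -2, 7, 0, 0, 0, 9, -3, 14, 0, 0, 0, 14, -5, 21, 0, 0, 0, 19, -7, 28, 0, 0, 0, 25, -9, 34, 0, 0, 0, 31, -11, 40, 0, 0, 0, 37, -13, 45, 0, 0, 0, 43, -16, 51, 0, 0, 0, 50, -18, 55, 0, 0, 0, 57, -21, 60, 0, 0, 0]
[7, -3, 4, 0, 0, 0, 14, -5, 8, 0, 0, 0, 22, -8, 11, 0, 0, 0, 29, -11, 14, 0, 0, 0, 37, -14, 17, 0, 0, 0, 45, -16, 19, 0, 0, 0, 53, -19, 21, 0, 0, 0, 61, -22, 22, 0, 0, 0, 69, -25, 23, 0, 0, 0, 77, -28, 23, 0, 0, 0]
```

Gap 0.243, about 21 mm, matches the 22 mm tab. I'll start the lift.

Call:
{"method": "move_arm", "body": {"series": [0,0,9,0,0,0,1,0,17,0,0,0,3,-1,26,0,0,0,4,-2,34,0,0,0,6,-2,42,0,0,0,9,-3,51,0,0,0,12,-4,59,0,0,0,15,-5,67,0,0,0,18,-7,74,0,0,0,22,-8,82,0,0,0]}}

```text
clock: 10.3
tcp_pos: [0.4495, -0.3493, 0.1732]
tool_rot: [-3.091, 0.552, -0.0]
contact_force: [7.5, 0.4, -10.6]
finger_gap: 0.242
grasp_force: 59.1
```

Call:
{"method": "move_arm", "body": {"series": [4,-2,7,0,0,0,9,-3,14,0,0,0,14,-5,21,0,0,0,19,-7,28,0,0,0,25,-9,34,0,0,0,31,-11,40,0,0,0,37,-13,45,0,0,0,43,-16,51,0,0,0,50,-18,55,0,0,0,57,-21,60,0,0,0]}}

```text
clock: 11.3
tcp_pos: [0.5056, -0.3706, 0.2332]
tool_rot: [-3.091, 0.553, 0.003]
contact_force: [2.0, 4.3, -11.8]
finger_gap: 0.245
grasp_force: 59.7
```

Call:
{"method": "move_arm", "body": {"series": [7,-3,4,0,0,0,14,-5,8,0,0,0,22,-8,11,0,0,0,29,-11,14,0,0,0,37,-14,17,0,0,0,45,-16,19,0,0,0,53,-19,21,0,0,0,61,-22,22,0,0,0,69,-25,23,0,0,0,77,-28,23,0,0,0,77,-28,23,0,0,0,77,-28,23,0,0,0]}}

```text
clock: 12.5
tcp_pos: [0.583, -0.3998, 0.2565]
tool_rot: [3.092, -0.554, 0.002]
contact_force: [-0.7, 0.7, -9.5]
finger_gap: 0.247
grasp_force: 58.9
```

Call:
{"method": "move_arm", "body": {"series": [0,0,0,0,0,0,0,0,0,0,0,0,0,0,0,0,0,0,0,0,0,0,0,0,0,0,0,0,0,0,0,0,20,0,0,0,0,0,50,0,0,0,0,0,80,0,0,0,-30,10,80,0,0,0,-76,30,80,0,0,0,-76,30,80,0,0,0,-76,30,80,0,0,0], "hand": 0.7}}

```text
clock: 13.7
tcp_pos: [0.5058, -0.3689, 0.3372]
tool_rot: [-3.092, 0.555, -0.002]
contact_force: [1.0, -0.1, -0.3]
finger_gap: 0.696
grasp_force: 0.0
```

Call:
{"method": "move_arm", "body": {"series": [-50,-50,0,0,0,0,-90,-100,0,0,0,0,-130,-160,0,0,0,0,-130,-160,0,0,0,0,-130,-160,0,0,0,0,-130,-160,0,0,0,0,-130,-160,0,0,0,0]}}

```text
clock: 14.4
tcp_pos: [0.3786, -0.5286, 0.336]
tool_rot: [-3.092, 0.551, -0.001]
contact_force: [-0.2, -0.1, -0.2]
finger_gap: 0.697
grasp_force: 0.0
```

```bash
python3 - <<'E'
from h import *
f=lambda i,s:cv2.resize(i,(s,s),interpolation=cv2.INTER_CUBIC)
a=vision.camera('top')[:,:,::-1];b=vision.camera('side')[:,:,::-1]
cv2.imwrite("pics/top4.png",a);cv2.imwrite("pics/side4.png",b)
cv2.imwrite("pics/c4.png",np.hstack([f(a[150:230,370:450],400),f(b[90:190,240:340],400)]))
E
```

```text
(no output)
```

View pics/c4.png

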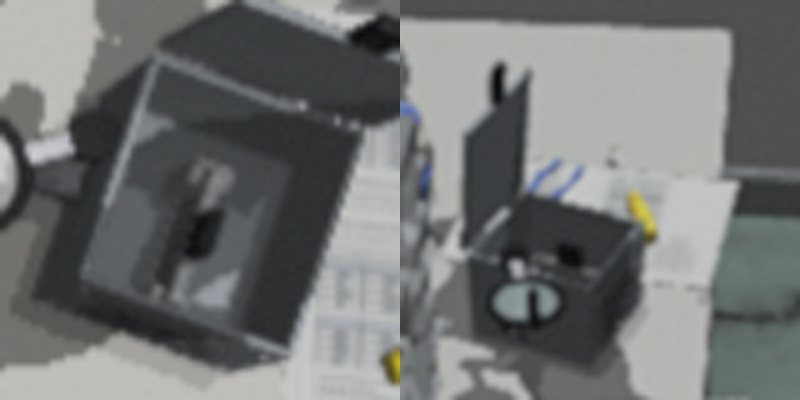

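The flap stands upright. In the top half the ear is dark at (203,233) and the case rim corners are at (157,58), (358,128), (285,352) and (85,275). In the side half the ear is at (568,253).

```bash
python3 - <<'E'
from h import *
T=lambda x,y:(369.6+x/5,149.6+y/5)
S=lambda x,y:(239.6+(x-400)/4,89.6+y/4)
C=np.array([plane('top',T(*p),.105) for p in [(157,58),(358,128),(285,352),(85,275)]]);c=C.mean(0)
print(C.round(4),c,[np.linalg.norm(C[i]-C[i-1]).round(4) for i in range(4)])
ux=(C[0]-C[3]+C[1]-C[2])[:2];uy=(C[0]-C[1]+C[3]-C[2])[:2]
print('yaw',np.arctan2(ux[1],ux[0]),np.arctan2(-uy[0],uy[1]))
u=np.array([np.cos(.35),-np.sin(.35)])
print('slot from case',c[:2]-.015*u)
im=cv2.imread('pics/top4.png');g=cv2.cvtColor(im,cv2.COLOR_BGR2GRAY)
m=(g<38).astype(np.uint8);m[:188]=0;m[204:]=0;m[:,:404]=0;m[:,418:]=0
M=cv2.moments(m,True);p=(M['m10']/M['m00'],M['m01']/M['m00']);print(p,M['m00'],cv2.boundingRect(m))
print(plane('top',p,.093),plane('side',S(568,253),.093),tri(p,S(568,253)))
print(pix('top',[*(c[:2]-.015*u),.099]))
o=ctrl.observe();print(o['tcp_pos'],o['tool_rot'])
E
```

```text
[[ 0.6045 -0.3398  0.105 ]
 [ 0.5645 -0.4545  0.105 ]
 [ 0.4362 -0.406   0.105 ]
 [ 0.4795 -0.2938  0.105 ]] [ 0.52117219 -0.37353786  0.105     ] [np.float64(0.1332), np.float64(0.1215), np.float64(0.1372), np.float64(0.1202)]
yaw -0.3572656557634271 -0.3516695821634564
slot from case [ 0.5070816  -0.36839439]
(409.65, 196.375) 40.0 (407, 193, 7, 8)
[ 0.50489088 -0.36477518  0.093     ] [ 0.50497483 -0.36422706  0.093     ] (array([ 0.50501709, -0.36497078,  0.09246527]), np.float64(8.935692869910846e-05))
[[411.61497525 195.30235094]]
[ 0.37884097 -0.52787055  0.33621545] [-3.09260797e+00  5.48458138e-01 -1.28071350e-03]
```

The rim and ear measurements agree on the ear at about (0.506, -0.367). I'll move above it with the hand half open, then lower in two stages.

Call:
{"method": "move_arm", "body": {"series": [50,60,0,0,0,0,90,110,0,0,0,0,127,161,0,0,0,0,127,161,0,0,0,0,127,161,0,0,0,0,127,161,-40,0,0,0,127,161,-80,0,0,0,127,161,-120,0,0,0,127,161,-160,0,0,0,127,161,-190,0,0,0,127,161,-190,0,0,0,127,161,-190,0,0,0], "hand": 0.5}}

```text
clock: 15.7
tcp_pos: [0.5045, -0.3675, 0.147]
tool_rot: [-3.093, 0.551, -0.0]
contact_force: [0.2, -1.2, 0.4]
finger_gap: 0.501
grasp_force: 0.0
```

Call:
{"method": "move_arm", "body": {"series": [0,0,-15,0,0,0,0,0,-30,0,0,0,0,0,-45,0,0,0,0,0,-60,0,0,0,0,0,-68,0,0,0,0,0,-75,0,0,0,0,0,-75,0,0,0]}}

```text
clock: 16.4
tcp_pos: [0.504, -0.3682, 0.0716]
tool_rot: [3.092, -0.553, 0.001]
contact_force: [-0.2, -0.2, 0.5]
finger_gap: 0.502
grasp_force: 0.0
```

```bash
python3 - <<'E'
from h import *
f=lambda i,s:cv2.resize(i,(s,s),interpolation=cv2.INTER_CUBIC)
a=vision.camera('top')[:,:,::-1];b=vision.camera('side')[:,:,::-1]
cv2.imwrite("pics/c5.png",np.hstack([f(a[140:230,360:450],400),f(b[90:190,240:340],400)]))
o=ctrl.observe();print(o['tcp_pos'],o['contact_force'])
E
```

```text
[ 0.50406875 -0.36841629  0.07210237] [ 0.19809262  0.34690932 -0.28292675]
```

View pics/c5.png

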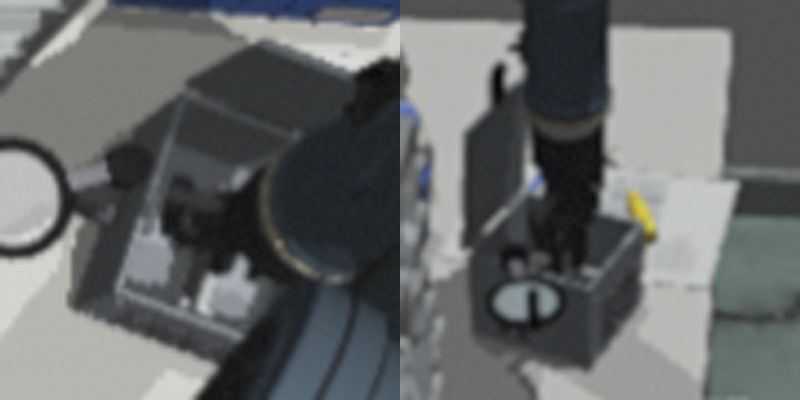

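The gripper is inside the case with no contact force and the flap is still upright. I'll close on the ear.

Call:
{"method": "move_arm", "body": {"series": [2,0,0,0,0,0,2,0,0,0,0,0,2,0,0,0,0,0,2,0,0,0,0,0,2,0,0,0,0,0,2,0,0,0,0,0,2,0,0,0,0,0], "hand": 0}}

```text
clock: 17.2
tcp_pos: [0.5061, -0.3687, 0.0719]
tool_rot: [3.092, -0.554, 0.002]
contact_force: [0.4, -0.5, 5.7]
finger_gap: 0.11
grasp_force: 59.7
```

Call:
{"method": "move_arm", "body": {"series": [0,0,8,0,0,0,0,0,16,0,0,0,0,0,24,0,0,0,0,0,32,0,0,0,0,0,40,0,0,0,0,0,50,0,0,0,0,0,60,0,0,0,0,0,60,0,0,0]}}

```text
clock: 18.0
tcp_pos: [0.5063, -0.3687, 0.1331]
tool_rot: [3.091, -0.553, 0.004]
contact_force: [-0.0, 0.1, -1.3]
finger_gap: 0.107
grasp_force: 58.8
```

Call:
{"method": "move_arm", "body": {"series": [0,0,15,0,0,0,0,0,30,0,0,0,0,0,45,0,0,0,0,0,60,0,0,0,0,0,80,0,0,0,0,0,100,0,0,0,0,0,120,0,0,0,0,0,140,0,0,0,0,0,140,0,0,0,0,0,140,0,0,0]}}

```text
clock: 19.0
tcp_pos: [0.5055, -0.368, 0.2709]
tool_rot: [-3.092, 0.553, 0.0]
contact_force: [0.5, 1.2, -0.9]
finger_gap: 0.107
grasp_force: 58.9
```

```bash
python3 - <<'E'
from h import *
f=lambda i,s:cv2.resize(i,(s,s),interpolation=cv2.INTER_CUBIC)
a=vision.camera('top')[:,:,::-1];b=vision.camera('side')[:,:,::-1]
cv2.imwrite("pics/c6.png",np.hstack([f(a[130:250,340:460],400),f(b[60:190,230:360],400)]))
o=ctrl.observe();print(o['tcp_pos'],o['tool_rot'],o['joint_pos'])
E
```

```text
[ 0.50517335 -0.3676942   0.27000574] [-3.09161833e+00  5.53310477e-01  2.75817644e-03] [ 0.40593991  0.48092272  0.23904048  1.52462642 -0.12017559  1.15243268
 -1.25702751]
```

View pics/c6.png

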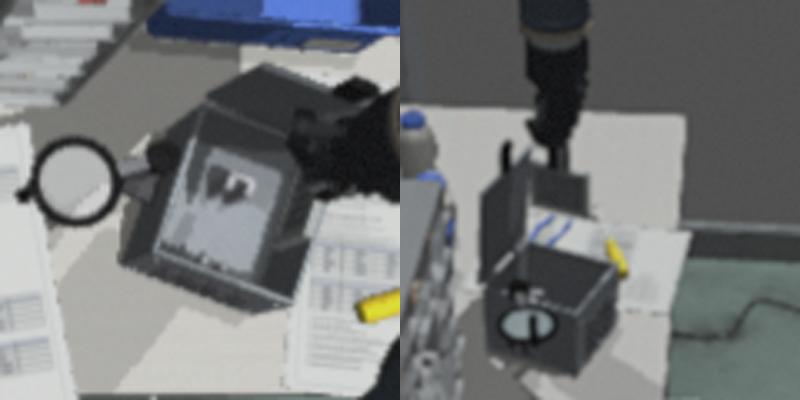

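The plate is out and upright with the flap and arm still open. I'll carry it to the tray in two hops, turning +117° in all.

Call:
{"method": "move_arm", "body": {"series": [-5,0,20,0,0,0,-10,20,20,0,0,7,-15,50,20,0,0,14,-20,80,20,0,0,21,-20,110,20,0,0,28,-20,140,20,0,0,35,-20,170,20,0,0,42,-20,200,20,0,0,49,-20,230,20,0,0,55,-20,250,20,0,0,60,-20,250,20,0,0,60,-20,250,20,0,0,60]}}

```text
clock: 20.3
tcp_pos: [0.4853, -0.1182, 0.2906]
tool_rot: [-2.955, -1.066, 0.002]
contact_force: [0.1, 0.0, -0.9]
finger_gap: 0.103
grasp_force: 58.8
```

Call:
{"method": "move_arm", "body": {"series": [2,20,0,0,0,5,5,45,0,0,0,11,10,70,0,0,0,17,13,100,0,0,0,23,16,130,0,0,0,29,20,160,0,0,0,35,23,190,0,0,0,23,215,0,0,0,47,23,240,0,0,0,53,23,255,0,0,0,57,23,255,0,0,0,57,0,0]}}

```text
$.series: bad value
```

That call was malformed (wrong row length) and was refused. I'm resending it with complete rows.

Call:
{"method": "move_arm", "body": {"series": [2,20,0,0,0,5,5,45,0,0,0,11,10,70,0,0,0,17,13,100,0,0,0,23,16,130,0,0,0,29,20,160,0,0,0,35,23,190,0,0,0,41,23,215,0,0,0,47,23,240,0,0,0,53,23,255,0,0,0,57,23,255,0,0,0,57,23,255,0,0,0,57]}}

```text
clock: 21.5
tcp_pos: [0.5089, 0.1353, 0.2907]
tool_rot: [2.092, 2.343, -0.002]
contact_force: [-0.0, -0.6, -1.2]
finger_gap: 0.103
grasp_force: 58.8
```

Call:
{"method": "move_arm", "body": {"series": [0,0,-15,0,0,0,0,0,-30,0,0,0,0,0,-45,0,0,0,0,0,-60,0,0,0,0,0,-75,0,0,0,0,0,-90,0,0,0,0,0,-100,0,0,0,0,0,-100,0,0,0,0,0,-100,0,0,0,0,0,-100,0,0,0]}}

```text
clock: 22.5
tcp_pos: [0.5091, 0.1367, 0.192]
tool_rot: [2.088, 2.346, 0.001]
contact_force: [-0.7, 0.6, -1.0]
finger_gap: 0.102
grasp_force: 58.6
```

```bash
python3 - <<'E'
from h import *
f=lambda i,s:cv2.resize(i,(s,s),interpolation=cv2.INTER_CUBIC)
a=vision.camera('top')[:,:,::-1];b=vision.camera('side')[:,:,::-1]
cv2.imwrite("pics/top7.png",a);cv2.imwrite("pics/side7.png",b)
cv2.imwrite("pics/c7.png",np.hstack([f(a[90:290,180:380],400),f(b[110:290,200:380],400)]))
o=ctrl.observe();y=R.from_rotvec(o['tool_rot']).as_matrix();print(o['clock'],o['tcp_pos'],np.arctan2(y[1,1],y[0,1]),y[:,2],o['finger_gap'],o['grasp_force'])
print(pix('top',[[.509,.137,.17],[.509,.137,.016]]),pix('side',[[.509,.137,.17]]))
E
```

```text
22.6 [0.50901222 0.13687445 0.19194895] 0.11664840336075252 [ 1.14644186e-03  2.65183477e-04 -9.99999308e-01] 0.10672237358188456 58.64865303039551
[[230.50664781 189.90210333]
 [235.96123609 198.32207793]] [[263.52741813 224.11935051]]
```

View pics/c7.png

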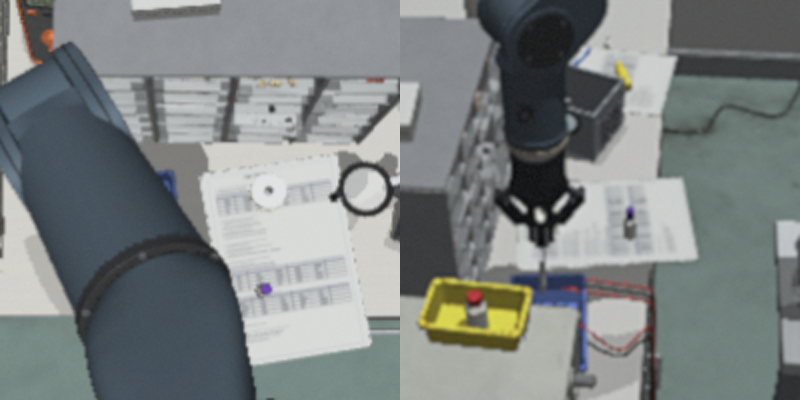

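The side view shows the plate edge-on and upright at (543,270), held over the blue tray. The spool, bottle and magnifier are undisturbed. I'm handing in.

```bash
python3 -c "
from cell import ctrl
print(ctrl.close_job())"
```

```text
the job is handed in; nothing more can be done
None
```

The job is handed in at about 22.6 s: the arm is swung clear, the flap was upright when last seen, and the plate is held upright about 9 cm above the tray's rim, over its middle and along its length; no verdict was returned.

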